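Turn the roasting pan's crank and show its sampler to the inspection camera

TASK

Check the empty roasting pan before the next roast: run its stirrer round by turning the crank on the lid one full turn clockwise, seen from above, back to where it started. Then draw the red-handled sampler straight up out of the lid and hold it still and upright in front of the inspection camera, with its open window over the middle of the yellow disc, level with the lens and facing it from 10 cm, so that the camera can see it is clean. The job ends with the sampler still held there in the gripper; do not knock the cups, the canister or the camera stand.

Things in the scene. Friction and masses are not known exactly. Their poses are not given: they have to be found in the camera images.
- crank (a joint): Crank of the stirrer on the lid of a round covered aluminium roasting pan (286 mm across, 83 mm high, fixed to the table). Value in rad: 0 at the start, grows as the crank turns clockwise seen from above; 6.28 is one full turn. It turns endlessly either way, stays where it is left, and needs about 1 to 2 N at the knob.
- crank_axis (a point): Point on the crank's upright turning axis, at the pan's centre, at the height of the crank arm (118 mm above the table). The steel hub is 30 mm across; its top lies 7 mm above this point.
- knob_center (a point): Centre (half-way up) of the crank's upright dark wooden knob: a cylinder 22 mm in diameter and 52 mm tall that spins freely on its pin. It moves on a level circle of radius 55 mm about the crank axis; its centre is 148 mm above the table. At the start it lies on the side of the axis opposite the sampler.
- sampler_grip (a point): Centre (half-way up) of the sampler's flat red handle, standing up from a dark square block near the rim of the pan's lid, 112 mm from the crank axis. 26 mm along x, 14 mm thick along y (grip it across these 14 mm), 38 mm tall along z (up). +x is the side the window looks to, with a white mark on the handle's top; in the socket +x points away from the crank axis.
- sampler_window (a point): Centre of the sampler's open window (a slot 8 mm wide, 46 mm tall, white inside) in the +x face of the stem: 58 mm below and 7 mm to +x of the handle's centre. Same axes as the handle: x points out of the window, z up.
- lens (a point): Centre of the front of the camera's lens, 180 mm above the table, on a grey camera head 60 mm wide and 56 mm high on a fixed stand. The camera looks level along this frame's -x; z is up. Two white light bars stand beside the lens.
- view_point (a point): The viewing point: 100 mm straight in front of the lens, at the lens's height (180 mm), above the middle of the yellow disc (64 mm across) on the table. The middle of the sampler's window belongs here. Same axes as the lens.
- camera_stand: The camera with its post, foot and yellow disc, fixed; origin on the table below the camera head, 30 mm behind the lens; must not be knocked.
- sampler: The whole sampler, 55 to 100 g; origin at the middle of the underside of its steel flange (24 x 24 x 6 mm, right below the handle), 25 mm below the handle's centre; axes as the handle. The flange rests on the block, 92 mm above the table; a 14 mm square stem hangs 62 mm below it in a 17 mm square socket. It lifts straight out with no catch and is clear once raised 65 mm.
- cup_white: White glazed cup, 66 mm across the rim, 52 mm high, on the tin tray (250 mm square, to the robot's right); origin at the middle of its underside. Leave it alone.
- cup_blue: Blue glazed cup, same size, on the tray. Leave it alone.
- cup_green: Dark green glazed cup, same size, on the tray. Leave it alone.
- canister: Red plastic canister with a white twist cap, 88 mm across, 120 mm high, on the tray; origin at the middle of its underside. Leave it alone.
Things that resemble listed ones, but are neither listed nor needed, are in the scene too. Of the things that look like the sampler, the smallest one is meant.

How it is judged:
On the way, in this order (a step that is already met when the one before it is completed fails the run):
1. the crank has been turned one full turn clockwise (value of joint crank above 6.08 rad and distance of sampler from where it was at the start of the episode below 0.02 m), for 0.1 s.
2. the sampler is drawn up out of the lid (height (world z) of sampler_grip above 0.185 m and contact force between sampler and the fingers above 0.5 N), for 0.1 s.
3. the sampler is held at the viewing point (distance between sampler_window and view_point below 0.022 m and angle between sampler_grip's own z axis and vertical below 0.2 rad and angle between the x axis of sampler_grip and the x axis of lens, either way round below 0.25 rad and x of lens in the frame of sampler_grip above 0.05 m), for 0.2 s.
At the end, for the whole second after the job is handed in: The gripper holds the sampler still: the middle of its window within 22 mm of the viewing point, upright within 0.2 rad, the window facing the lens within 0.25 rad; the crank rests within 0.35 rad below or 0.45 rad above one full turn clockwise from its start (all of step 3 and contact force between sampler and the fingers above 0.5 N and linear speed of sampler below 0.02 m/s and height (world z) of sampler_grip above 0.2 m and value of joint crank between 5.93 and 6.73 rad); the arm keeps its last pose, push and grip.
It fails at once if a cup or the canister is pushed more than 30 mm or tipped (distance of any of cup_white, cup_blue, cup_green, canister from where it was at the start of the episode above 0.03 m or angle between any of cup_white, cup_blue, cup_green, canister's own z axis and vertical above 0.5 rad).
It fails at once if the crank is turned well past one full turn, or backwards by more than a small nudge (value of joint crank above 7 rad or value of joint crank below -0.5 rad).
It fails at once if the camera stand is knocked (more than 6 N) (contact force between camera_stand and anything else above 6 N).
It also fails if it takes over 61 s, if anything falls off the work surface, if the arm or the gripper's body presses on something with over 40 N, if the wrist force passes 120 N, or if a joint passes its speed limit or range.

ROBOT

A 7-joint arm with a two-finger parallel gripper is mounted at the origin on the work surface. World frame = base frame: x ahead of the robot, y to its left, z up, the work surface at z = 0. Lengths are in m, angles in rad, forces in N, time in s.
With the tool pointing down it reaches from about 0.425 to 0.875 m from the base axis. Payload 4.7 kg.
Tool frame: the origin (TCP) lies on the centre line of the jaws, within the pads' length; the fingertips stand 19 mm ahead of it and the grasp point (between the pads) is the TCP; z points along the fingers, y is the line along which they close (so a half turn about z gives the same grasp; the last joint's range is limited). The gripper opens to 87 mm and grips with 3 to 60 N. Pads are 19 mm wide; open, the fingers measure 117 mm over their backs; the gripper's body (75 mm by 190 mm) begins 51 mm behind the grasp point.
Start: joints at [1.348, 0.321, -0.07, 1.45, 0.023, 1.371, -0.057], TCP at [0.152, -0.632, 0.242] pointing down, gripper open.
Joint ranges: [-2.86, 2.86], [-0.3, 2.09], [-1.38, 1.24], [0.06, 2.45], [-1.56, 4.7], [0.09, 2.05], [-2.69, 2.69]. Speed limits (rad/s): [2.57, 2.57, 3.14, 3.14, 3.14, 3.14, 3.14].

INTERFACE

Orientations are given as a 3x3 rotation matrix whose columns are the frame's x, y, z axes.
In Python, from station import monitor, cams, r, nets gives the robot as it stands. The module is installed in compiled form; this text tells all that it offers.
- The arm moves only by the tool drive_tool, never from a script. Its argument "increments" is one flat list of numbers, 7 for each row, row after row: the turn, a rotation vector about the tool's x, y, z in degrees, then the shift along the tool's x, y, z in cm, then the opening in per cent of the stroke, from 0 (shut) to 100 (fully open). A call has 1 to 10 rows; each row is the pose to reach, as a shift and turn from the pose commanded when the call began, along the tool's axes at that moment; what a row does not reach only later rows make up. A row lasts 1/12 s, in which the tool goes at most 41.7 mm and 7.16 degrees, less where a joint would pass 70% of its speed; a pose out of reach is approached as far as the arm can. A call with a gripper value outside its range is refused whole. The fingers move at their own pace and stop on an object; "squeeze" is the grip in N (left out, the last holds). Time passes only in rows, so rows that repeat a pose let the fingers close. It gives the time, the measured TCP pose, the force, the opening and the grip force at its end, in the units of the state.
- monitor.read_state(): the state, without advancing time (a new reading comes with each control period).
- cams.camera(name): name is "side" or "top" or "wrist"; returns a dict with "frame" (384x512x3 uint8, blue, green, red), "fx", "fy", "cx", "cy" (pixels), "k1" (the pictures are not rectified: a ray, as slopes to the right and down, at radius r is drawn at 1 + k1 r^2 times it, then the intrinsics apply), "origin" and "attitude" of the camera in the world. Camera axes: x right, y down, z forward; pixel columns grow to the right and rows downward; lengths in m; the calibration is good to about 2 mm. A picture is of the moment at which its call begins. There is no depth.
- r.hand_in(): hands the job in; it is judged then, once.
Trained networks look in a picture, given as the dict that the camera call returned (one of the last four; its "shot" number tells which), for a name from the list of things; names that differ only in an ending like _2 or _b are one class to them, and where a whole thing is asked for, a point or a joint stands for the part that bears it (a point fixed in the world has none). Each returns a list of dicts, best first, with "score" (0 to 1); they miss things now and then, are a little off and sometimes report something else, mostly with a low value. They report only what shows in the picture. A call takes as long as a camera call. They do not tell look-alikes from the thing itself.
- nets.boxes_of(thing, picture): "pixel" ([row, column] in pixels, amid what is visible of it).
- nets.regions_of(thing, picture): "pixels" (384x512 bool, what is visible of it) and "pixel" ([row, column] in pixels, amid what is visible of it).
- nets.pinpoint(thing, picture): "pixel" ([row, column] in pixels: a listed point, or the origin of a listed thing).
The state is a dict: "clock": time; "joints": joint angles; "qvel": joint speeds; "joint_torque": joint torques, N m; "eef_pos": TCP position; "ee_rot": TCP orientation; "wrist_force": force on the tool from outside, world axes, zero at the start; "ft_torque": the same for the moment, N m; "finger_gap": opening from 0.0 (shut) to 1.0 (fully open); "finger_force": force on a finger pad.
Only numpy, scipy, OpenCV 4.12 (cv2) and the standard library are available. Lean on these libraries where they do the work, as an engineer would, in place of code of your own. Each camera call takes 0.05 s, during which the arm holds its last target. There are 200 camera calls.

## Working session

There is one attempt and no reset: what is moved stays moved. The work goes in short steps, Python scripts to look and compute and a tool call to move; the robot and the scene stay as the last step left them, time stands still between calls to the robot, and variables do not carry over. Pictures are saved under pics/ and viewed, at most 10 in all, crops included, and the job is handed in when it is done.

Besides the shell and the picture viewer there is one more tool, called after ">>>" as a command line: name --argument value ..., lists and objects as JSON in quotes. drive_tool: Moves the arm, as the interface text tells. Its arguments: {"type":"object","properties":{"increments":{"type":"array","items":{"type":"number"}},"squeeze":{"type":"number"}},"required":["increments"]}

```bash
mkdir -p pics
cat > h.py <<'E'
import numpy as np, cv2
from station import monitor, cams, r, nets
def ray(p,px):
    K=np.array([[p['fx'],0,p['cx']],[0,p['fy'],p['cy']],[0,0,1.]])
    d=(px[1]-p['cx'])/p['fx'],(px[0]-p['cy'])/p['fy']
    u=np.array(d)
    for _ in range(20): u=np.array(d)/(1+p['k1']*(u@u))
    v=np.array(p['attitude'])@np.array([u[0],u[1],1]); return np.array(p['origin']),v
def atz(p,px,z):
    o,v=ray(p,px); return o+v*(z-o[2])/v[2]
def proj(p,X):
    c=np.array(p['attitude']).T@(np.array(X)-p['origin']); u=c[:2]/c[2]; u=u*(1+p['k1']*(u@u))
    return [p['fy']*u[1]+p['cy'],p['fx']*u[0]+p['cx']]
E
python3 - <<'E'
from h import *
np.set_printoptions(precision=3,suppress=True)
s=monitor.read_state(); print(s['clock'],s['eef_pos'],s['ee_rot'],s['finger_gap'])
ims=[]
Z=dict(crank_axis=.118,knob_center=.148,sampler_grip=.117,lens=.18,view_point=.18,camera_stand=0,cup_white=0,cup_blue=0,cup_green=0,canister=0,sampler=.092)
for n in ['side','top']:
    p=cams.camera(n); ims.append(p['frame']); print(n,p['origin'],p['fx'],np.array(p['attitude'])[:,2])
    for t,z in Z.items():
        for d in nets.pinpoint(t,p)[:4]: print(t,round(d['score'],2),np.array(d['pixel']).round(),atz(p,d['pixel'],z))
cv2.imwrite('pics/a.png',cv2.resize(np.vstack(ims),(800*0+768,0) if 0 else (800,600)) if 0 else np.hstack(ims)[:, :])
cv2.imwrite('pics/side.png',ims[0]);cv2.imwrite('pics/top.png',ims[1])
E
```

```text
0.0 [ 0.152 -0.631  0.24 ] [[ 0.972  0.235 -0.001]
 [ 0.235 -0.972  0.002]
 [-0.    -0.002 -1.   ]] 1.0008935532823733
side [0.007 0.74  0.647] 391.3286331730762 [ 0.494 -0.704 -0.511]
crank_axis 0.93 [179. 247.] [0.559 0.004 0.118]
knob_center 0.47 [164. 262.] [ 0.545 -0.044  0.148]
sampler_grip 0.59 [194. 213.] [0.583 0.116 0.117]
sampler_grip 0.58 [204. 156.] [0.666 0.234 0.117]
lens 0.79 [241. 133.] [0.526 0.405 0.18 ]
camera_stand 0.62 [318. 134.] [ 0.526  0.438 -0.   ]
camera_stand 0.61 [216. 216.] [0.626 0.066 0.   ]
cup_white 0.53 [165. 349.] [ 0.45 -0.45  0.  ]
cup_blue 0.73 [173. 309.] [ 0.535 -0.316  0.   ]
cup_green 0.76 [183. 341.] [ 0.42 -0.32  0.  ]
canister 0.75 [161. 321.] [ 0.547 -0.423  0.   ]
sampler 0.97 [268. 247.] [0.368 0.263 0.092]
sampler 0.81 [215. 159.] [0.652 0.24  0.092]
sampler 0.56 [200. 213.] [0.59  0.112 0.092]
top [0.321 0.006 1.339] 475.2685061787947 [ 0.182  0.008 -0.983]
crank_axis 0.93 [185. 273.] [ 0.551 -0.003  0.118]
knob_center 0.63 [186. 291.] [ 0.545 -0.05   0.148]
sampler_grip 0.82 [138. 182.] [0.675 0.243 0.117]
sampler_grip 0.62 [251. 168.] [0.372 0.26  0.117]
sampler_grip 0.53 [172. 228.] [0.583 0.117 0.117]
lens 0.94 [186. 112.] [0.527 0.401 0.18 ]
camera_stand 0.94 [193. 120.] [0.539 0.437 0.   ]
camera_stand 0.55 [205. 384.] [ 0.527 -0.323  0.   ]
cup_white 0.58 [236. 414.] [ 0.438 -0.411  0.   ]
cup_blue 0.73 [205. 382.] [ 0.525 -0.32   0.   ]
cup_green 0.68 [242. 375.] [ 0.42  -0.298  0.   ]
canister 0.68 [200. 411.] [ 0.544 -0.403  0.   ]
sampler 0.72 [252. 168.] [0.371 0.267 0.092]
sampler 0.58 [174. 227.] [0.583 0.12  0.092]
sampler 0.58 [145. 186.] [0.661 0.235 0.092]
```

View pics/side.png

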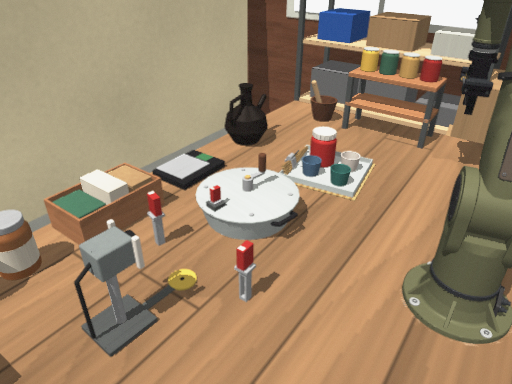

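View pics/top.png

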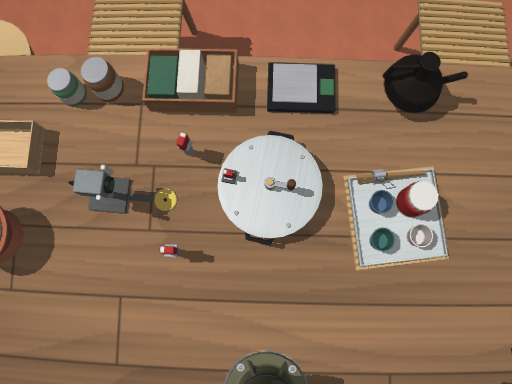

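Side view: the look-alikes are (194,213), the red handle in the lid's dark block; (204,156), free-standing by the wooden box; and (250,245), free-standing in front. I choose the one in the lid at (194,213), since it stands in the dark block opposite the knob (164,262). I'll check it in a crop, and take the disc position too.

Run:
```python
from h import *
np.set_printoptions(precision=3,suppress=True)
ims=[]
for n in ['side','top']:
    p=cams.camera(n); f=p['frame']
    hsv=cv2.cvtColor(f,cv2.COLOR_BGR2HSV)
    m=cv2.inRange(hsv,(22,150,120),(35,255,255))
    k,l,st,c=cv2.connectedComponentsWithStats(m)
    for i in np.argsort(-st[1:,4])[:2]+1: print(n,'disc',st[i],c[i],atz(p,c[i][::-1],0.002))
    for t in ['lens','view_point']:
      for d in nets.pinpoint(t,p)[:2]: print(t,d['score'],atz(p,d['pixel'],.18))
    m=cv2.inRange(hsv,(0,150,90),(6,255,255))+cv2.inRange(hsv,(174,150,90),(180,255,255))
    k,l,st,c=cv2.connectedComponentsWithStats(m)
    for i in range(1,k):
        if st[i,4]>25: print('red',st[i],c[i])
    b=(140,120,280,280) if n=='side' else (120,150,270,310)
    ims.append(cv2.resize(f[b[0]:b[2],b[1]:b[3]],(400,350 if n=='side' else 375),interpolation=cv2.INTER_CUBIC)[:350])
cv2.imwrite('pics/crop.png',np.hstack(ims))
```

```text
side disc [168 270  29  20 357] [181.059 280.291] [0.523 0.305 0.002]
side disc [363  50  12   4  21] [368.429  52.   ] [ 1.102 -2.271  0.002]
lens 0.96 [0.528 0.401 0.18 ]
red [420  59  22  23 399] [430.198  70.343]
red [311 137  26  30 516] [323.628 150.386]
red [210 186  10  15 111] [215.162 193.459]
red [147 192  14  24 240] [154.133 203.338]
red [236 240  17  30 346] [244.861 255.327]
lens 0.72 [0.529 0.404 0.18 ]
lens 0.71 [ 0.539 -0.043  0.18 ]
view_point 0.64 [0.529 0.304 0.18 ]
red [176 136  10  10  63] [180.492 140.825]
red [225 170   8   6  33] [229.242 172.667]
red [397 185  27  29 253] [405.083 201.435]
red [163 246  11   8  69] [168.464 249.971]
```

View pics/crop.png

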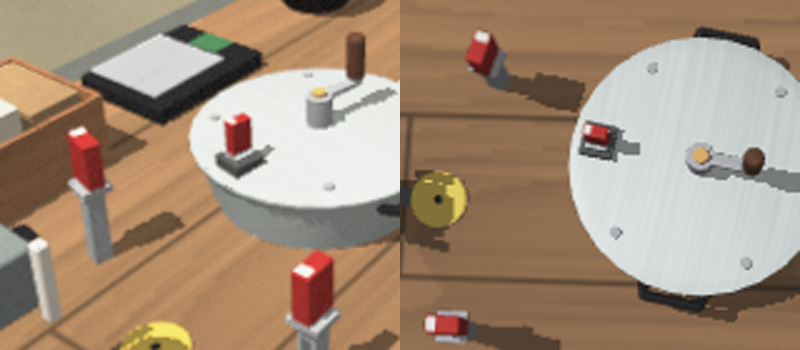

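The crop confirms it: the lid handle is the smallest, sits in the dark block opposite the knob, and its white mark faces outward. Moving over the knob.

>>> drive_tool --increments '[0,0,-6.3,3.5,-3.2,-0.2,100,0,0,-12.6,7,-6.4,-0.4,100,0,0,-18.9,10.5,-9.6,-0.6,100,0,0,-25.2,14,-12.8,-0.8,100,0,0,-31.5,17.5,-16,-1,100,0,0,-37.8,21,-19,-1.2,100,0,0,-44.1,24,-22,-1.4,100,0,0,-50.4,27,-25,-1.6,100,0,0,-56.7,30,-28,-1.8,100,0,0,-63,33,-30.5,-2,100]'

```text
clock: 2.33
eef_pos: [0.3836, -0.2835, 0.2604]
ee_rot: [[0.227, 0.974, 0.0], [0.974, -0.227, -0.001], [-0.001, 0.0, -1.0]]
wrist_force: [1.0, -0.5, -0.9]
finger_gap: 0.998
finger_force: 0.0
```

>>> drive_tool --increments '[0,0,0,3.3,1.3,0,100,0,0,0,6.6,2.6,0,100,0,0,0,10,4,0,100,0,0,0,13.4,5.3,0,100,0,0,0,16.8,6.6,0,100,0,0,0,20.2,8,0,100,0,0,0,23.5,9.3,0,100,0,0,0,23.5,9.3,0,100,0,0,0,23.5,9.3,0,100]'

```text
clock: 3.08
eef_pos: [0.5288, -0.0758, 0.26]
ee_rot: [[0.227, 0.974, 0.0], [0.974, -0.227, 0.001], [0.001, -0.0, -1.0]]
wrist_force: [-0.6, -0.3, -0.1]
finger_gap: 0.997
finger_force: 0.0
```

Run:
```python
from h import *
np.set_printoptions(precision=4,suppress=True)
s=monitor.read_state(); print(s['clock'],s['eef_pos'],s['joints'])
p=cams.camera('wrist'); print(p['origin'],np.array(p['attitude'])[:,2])
for t,z in dict(crank_axis=.118,knob_center=.148,sampler_grip=.117).items():
    for d in nets.pinpoint(t,p)[:3]: print(t,round(d['score'],2),np.array(d['pixel']).round(),atz(p,d['pixel'],z))
cv2.imwrite('pics/w1.png',p['frame'])
```

```text
3.0833 [ 0.5288 -0.0758  0.26  ] [ 0.7541  0.1111 -0.7057  1.6907  0.0726  1.3665 -0.1925]
[ 0.544  -0.008   0.4037] [-0.059  -0.2504 -0.9663]
crank_axis 0.64 [ 97. 267.] [0.5594 0.0043 0.118 ]
knob_center 0.96 [161. 270.] [ 0.5482 -0.0505  0.148 ]
```

View pics/w1.png

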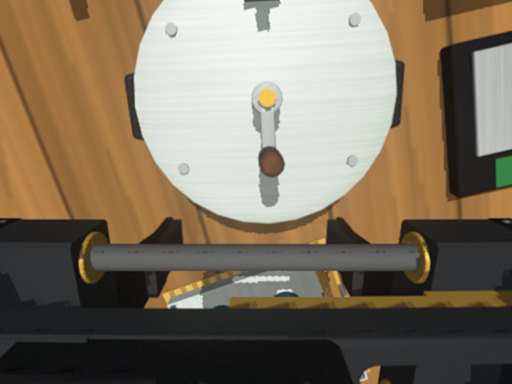

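Wrist view: hub cap at (97,267), knob at (161,270), both agreeing with the other two views. Reading the settled pose.

Run:
```python
from h import *
s=monitor.read_state(); print(s['clock'],s['eef_pos'],s['qvel'])
```

```text
3.2833 [ 0.52744416 -0.08022966  0.25980318] [ 0.00469407 -0.00158293 -0.00201197 -0.00125646 -0.00348196  0.00014249
 -0.00051308]
```

>>> drive_tool --increments '[0,0,0,1.7,0.6,0,100,0,0,0,3.4,1.1,0,100,0,0,0,3.4,1.1,2,100,0,0,0,3.4,1.1,4.5,100,0,0,0,3.4,1.1,7,80,0,0,0,3.4,1.1,9,60,0,0,0,3.4,1.1,9.9,50,0,0,0,3.4,1.1,9.9,40,0,0,0,3.4,1.1,9.9,40]' --squeeze 8

```text
clock: 4.03
eef_pos: [0.5467, -0.0488, 0.1614]
ee_rot: [[0.234, 0.972, 0.0], [0.972, -0.234, -0.0], [-0.0, 0.0, -1.0]]
wrist_force: [0.3, 0.4, 0.7]
finger_gap: 0.707
finger_force: 0.0
```

Run:
```python
from h import *
np.set_printoptions(precision=4,suppress=True)
p=cams.camera('wrist')
for t,z in dict(crank_axis=.118,knob_center=.148).items():
    for d in nets.pinpoint(t,p)[:3]: print(t,round(d['score'],2),np.array(d['pixel']).round(),atz(p,d['pixel'],z))
s=monitor.read_state(); print(s['clock'],s['eef_pos'],s['finger_gap'],s['wrist_force'],proj(p,s['eef_pos']))
cv2.imwrite('pics/w2.png',p['frame'])
```

```text
knob_center 0.91 [242. 261.] [ 0.5493 -0.0529  0.148 ]
4.1833 [ 0.5477 -0.0483  0.1626] 0.5739657085333507 [ 0.0902 -0.2258 -0.387 ] [np.float64(246.10595788383188), np.float64(256.6694794679339)]
```

View pics/w2.png

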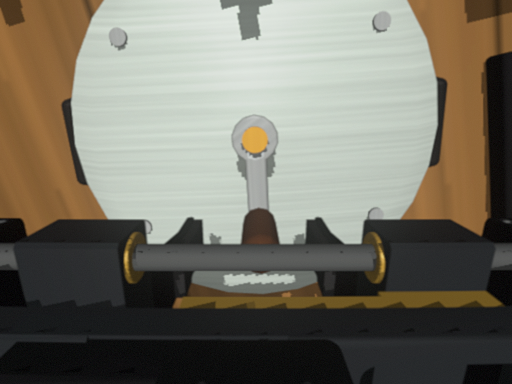

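The knob (260,240) stands between the fingers, hub cap at (139,255). Closing.

>>> drive_tool --increments '[0,0,0,-0.2,0,0.2,20,0,0,0,-0.2,0,0.2,10,0,0,0,-0.2,0,0.2,10,0,0,0,-0.2,0,0.2,10,0,0,0,-0.2,0,0.2,10,0,0,0,-0.2,0,0.2,10]' --squeeze 8

```text
clock: 4.68
eef_pos: [0.5466, -0.05, 0.1593]
ee_rot: [[0.232, 0.973, 0.001], [0.973, -0.232, -0.0], [-0.0, 0.001, -1.0]]
wrist_force: [1.6, -0.7, 1.8]
finger_gap: 0.253
finger_force: 8.0
```

Run:
```python
from h import *
np.set_printoptions(precision=4,suppress=True)
p=cams.camera('wrist'); f=p['frame']
m=cv2.inRange(cv2.cvtColor(f,cv2.COLOR_BGR2HSV),(12,150,120),(30,255,255)); m[:90]=0;m[200:]=0;m[:,:200]=0;m[:,320:]=0
k,l,st,c=cv2.connectedComponentsWithStats(m); i=1+np.argmax(st[1:,4]); print(st[i],c[i],atz(p,c[i][::-1],.127))
g=cv2.inRange(cv2.cvtColor(f,cv2.COLOR_BGR2HSV),(0,0,150),(180,50,255)); 
s=monitor.read_state(); print(s['clock'],s['eef_pos'],s['finger_gap'],s['finger_force'],s['wrist_force'])
```

```text
[242 126  25  25 499] [253.9539 138.0681] [0.5589 0.004  0.127 ]
4.7333 [ 0.5466 -0.05    0.1592] 0.2500398137591677 8.000037007732317 [ 1.1735 -0.5465  0.1986]
```

Gripped (22 mm wide). Axis at (0.559, 0.004), so the radius is 5.5 cm along tool +x. First quarter turn.

>>> drive_tool --increments '[0,0,0,0.08,-0.96,0,10,0,0,0,0.33,-1.88,0,10,0,0,0,0.74,-2.75,0,10,0,0,0,1.29,-3.54,0,10,0,0,0,1.96,-4.21,0,10,0,0,0,2.75,-4.76,0,10,0,0,0,3.62,-5.17,0,10,0,0,0,4.54,-5.42,0,10,0,0,0,5.5,-5.5,0,10,0,0,0,5.5,-5.5,0,10]'

```text
clock: 5.57
eef_pos: [0.5062, 0.0182, 0.1592]
ee_rot: [[0.23, 0.973, 0.003], [0.973, -0.23, -0.001], [-0.0, 0.003, -1.0]]
wrist_force: [6.1, -0.6, 0.0]
finger_gap: 0.251
finger_force: 8.0
```

>>> drive_tool --increments '[0,0,0,0.96,0.1,0,10,0,0,0,1.88,0.36,0,10,0,0,0,2.75,0.78,0,10,0,0,0,3.54,1.33,0,10,0,0,0,4.21,2.0,0,10,0,0,0,4.76,2.8,0,10,0,0,0,5.17,3.68,0,10,0,0,0,5.42,4.6,0,10,0,0,0,5.5,5.55,0,10,0,0,0,5.5,5.55,0,10]'

```text
clock: 6.4
eef_pos: [0.5737, 0.057, 0.159]
ee_rot: [[0.233, 0.972, -0.001], [0.972, -0.233, 0.0], [0.0, -0.001, -1.0]]
wrist_force: [-0.6, -4.3, 6.1]
finger_gap: 0.249
finger_force: 8.0
```

>>> drive_tool --increments '[0,0,0,-0.1,0.95,0,10,0,0,0,-0.35,1.88,0,10,0,0,0,-0.77,2.75,0,10,0,0,0,-1.32,3.54,0,10,0,0,0,-2.0,4.2,0,10,0,0,0,-2.8,4.74,0,10,0,0,0,-3.65,5.14,0,10,0,0,0,-4.57,5.38,0,10,0,0,0,-5.5,5.45,0,10,0,0,0,-5.5,5.45,0,10]'

```text
clock: 7.23
eef_pos: [0.6132, -0.0086, 0.1591]
ee_rot: [[0.233, 0.972, 0.0], [0.972, -0.233, 0.002], [0.002, -0.0, -1.0]]
wrist_force: [1.0, 0.1, 6.0]
finger_gap: 0.248
finger_force: 8.0
```

>>> drive_tool --increments '[0,0,0,-0.96,-0.1,0,10,0,0,0,-1.88,-0.34,0,10,0,0,0,-2.75,-0.75,0,10,0,0,0,-3.54,-1.3,0,10,0,0,0,-4.21,-1.97,0,10,0,0,0,-4.76,-2.76,0,10,0,0,0,-5.17,-3.63,0,10,0,0,0,-5.42,-4.55,0,10,0,0,0,-5.5,-5.5,0,10,0,0,0,-5.48,-5.9,0,10]'

```text
clock: 8.07
eef_pos: [0.5406, -0.0483, 0.1591]
ee_rot: [[0.233, 0.973, -0.001], [0.973, -0.233, -0.0], [-0.0, -0.001, -1.0]]
wrist_force: [1.8, -0.2, 4.5]
finger_gap: 0.248
finger_force: 8.0
```

>>> drive_tool --increments '[0,0,0,0,0,0,10,0,0,0,0,0,0,10]'

```text
clock: 8.23
eef_pos: [0.5404, -0.0482, 0.159]
ee_rot: [[0.232, 0.973, -0.003], [0.973, -0.232, -0.0], [-0.001, -0.003, -1.0]]
wrist_force: [-1.0, -0.1, 6.3]
finger_gap: 0.25
finger_force: 8.0
```

Crank at about 366°. Releasing, then up and over the sampler.

>>> drive_tool --increments '[0,0,0,0,0,0,60,0,0,0,0,0,0,60,0,0,0,0,0,0,60,0,0,0,0,0,-1.5,60,0,0,0,0,0,-4,60,0,0,0,0.5,0,-6.5,60,0,0,0,3,0,-8,60,0,0,0,6.5,0,-8,60,0,0,0,10,0,-8,60,0,0,0,13.5,0,-8,60]'

```text
clock: 9.07
eef_pos: [0.5732, 0.0834, 0.2385]
ee_rot: [[0.234, 0.972, -0.001], [0.972, -0.234, -0.001], [-0.001, -0.001, -1.0]]
wrist_force: [-0.2, 0.4, -0.0]
finger_gap: 0.6
finger_force: 0.0
```

Run:
```python
from h import *
np.set_printoptions(precision=4,suppress=True)
p=cams.camera('wrist'); f=p['frame']
for t,z in dict(sampler_grip=.117,sampler=.092,knob_center=.148).items():
    for d in nets.pinpoint(t,p)[:3]: print(t,round(d['score'],2),np.array(d['pixel']).round(),atz(p,d['pixel'],z))
hsv=cv2.cvtColor(f,cv2.COLOR_BGR2HSV)
m=cv2.inRange(hsv,(0,150,90),(6,255,255))+cv2.inRange(hsv,(174,150,90),(180,255,255))
k,l,st,c=cv2.connectedComponentsWithStats(m)
for i in range(1,k):
    if st[i,4]>60: print('red',st[i],c[i],atz(p,c[i][::-1],.136))
s=monitor.read_state(); print(s['clock'],s['eef_pos'],s['finger_gap'],s['joints'])
cv2.imwrite('pics/w3.png',f)
```

```text
sampler_grip 0.59 [152. 254.] [0.581  0.1179 0.117 ]
sampler 0.58 [152. 251.] [0.5771 0.1151 0.092 ]
red [246 152  15  18 211] [253.4265 161.8104] [0.5789 0.1123 0.136 ]
9.2667 [0.5727 0.0839 0.2379] 0.6019608460978421 [ 0.5166  0.2645 -0.8327  1.6136  0.1985  1.3544 -0.5733]
```

View pics/w3.png

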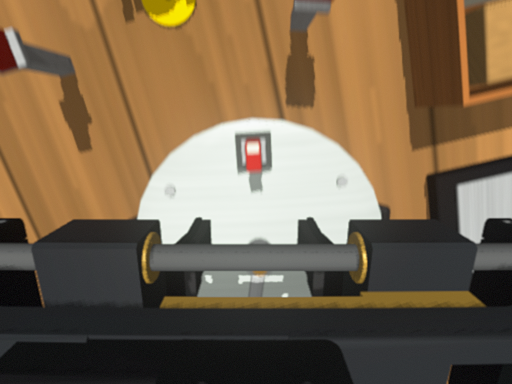

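The sampler in the lid is at (152,254), aligned with the tool, white mark outward; the other two are the look-alikes at (50,15) and (10,310). Moving over it and down.

>>> drive_tool --increments '[0,0,0,1.7,0.05,0,60,0,0,0,3.3,0.1,0,60,0,0,0,3.3,0.1,2,60,0,0,0,3.3,0.1,4.5,60,0,0,0,3.3,0.1,7,60,0,0,0,3.3,0.1,9,50,0,0,0,3.3,0.1,10.5,45,0,0,0,3.3,0.1,11.4,45,0,0,0,3.3,0.1,11.4,45]'

```text
clock: 10.02
eef_pos: [0.5807, 0.1121, 0.1223]
ee_rot: [[0.234, 0.972, -0.005], [0.972, -0.234, -0.001], [-0.003, -0.004, -1.0]]
wrist_force: [0.6, 0.0, 0.1]
finger_gap: 0.467
finger_force: 0.0
```

Run:
```python
from h import *
np.set_printoptions(precision=4,suppress=True)
p=cams.camera('wrist'); f=p['frame']
for t,z in dict(sampler_grip=.117).items():
    for d in nets.pinpoint(t,p)[:3]: print(t,round(d['score'],2),np.array(d['pixel']).round(),atz(p,d['pixel'],z))
s=monitor.read_state(); print(s['clock'],s['eef_pos'],s['finger_gap'],s['wrist_force'])
cv2.imwrite('pics/w4.png',f)
```

```text
sampler_grip 0.7 [237. 250.] [0.5785 0.1161 0.117 ]
10.1167 [0.5825 0.1135 0.1251] 0.45559526439345055 [ 1.2918 -0.0829  0.3193]
```

View pics/w4.png

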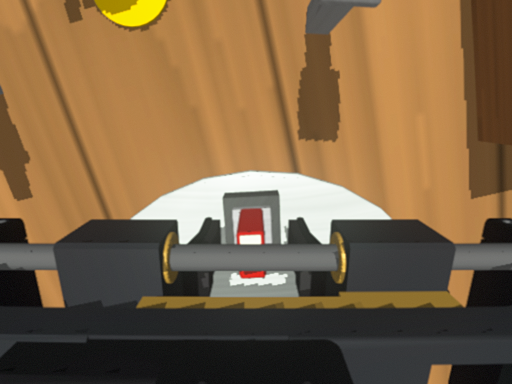

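The handle (240,250) is between the fingers, slightly to −y of the middle. Small correction, then close.

>>> drive_tool --increments '[0,0,0,0.1,-0.2,0.2,45,0,0,0,0.1,-0.2,0.2,20,0,0,0,0.1,-0.2,0.2,5,0,0,0,0.1,-0.2,0.2,5,0,0,0,0.1,-0.2,0.2,5,0,0,0,0.1,-0.2,0.2,5,0,0,0,0.1,-0.2,0.2,5]' --squeeze 20

```text
clock: 10.7
eef_pos: [0.5808, 0.1159, 0.1232]
ee_rot: [[0.232, 0.973, 0.0], [0.973, -0.232, -0.0], [-0.0, 0.0, -1.0]]
wrist_force: [-0.7, 0.1, 0.5]
finger_gap: 0.16
finger_force: 20.0
```

>>> drive_tool --increments '[0,0,0,0,0,-0.6,5,0,0,0,0,0,-1.5,5,0,0,0,0,0,-2.8,5,0,0,0,0,0,-4.2,5,0,0,0,0,0,-5.7,5,0,0,0,0,0,-7.2,5,0,0,0,0,0,-8.7,5,0,0,0,0,0,-10.2,5,0,0,0,0,0,-11.4,5,0,0,0,0,0,-12.1,5]'

```text
clock: 11.53
eef_pos: [0.5814, 0.1164, 0.2468]
ee_rot: [[0.232, 0.973, 0.003], [0.973, -0.232, 0.0], [0.001, 0.003, -1.0]]
wrist_force: [0.7, -0.0, -1.0]
finger_gap: 0.16
finger_force: 20.0
```

>>> drive_tool --increments '[0,0,-1,0.8,-0.5,0,5,0,0,-2.5,2.4,-1.4,0,5,0,0,-4,4.2,-2.4,0,5,0,0,-5.5,6,-3.4,0,5,0,0,-7,7.8,-4.5,0,5,0,0,-8.5,9.6,-5.6,0,5,0,0,-10,11.4,-6.7,0,5,0,0,-11.5,13,-7.8,0,5,0,0,-13,14.4,-8.7,0,5,0,0,-13.4,15.2,-9.2,0,5]'

```text
clock: 12.37
eef_pos: [0.5237, 0.2889, 0.2433]
ee_rot: [[-0.006, 1.0, -0.002], [1.0, 0.006, 0.001], [0.001, -0.002, -1.0]]
wrist_force: [-0.1, 0.4, -0.3]
finger_gap: 0.159
finger_force: 20.0
```

Run:
```python
from h import *
np.set_printoptions(precision=4,suppress=True)
ims=[]
s=monitor.read_state(); print(s['clock'],s['eef_pos'],s['ee_rot'],s['finger_gap'],s['finger_force'])
for n in ['side','top']:
    p=cams.camera(n); ims.append(p['frame'])
    for t,z in dict(sampler_grip=.241,sampler_window=.183,lens=.18,knob_center=.148).items():
        for d in nets.pinpoint(t,p)[:3]: print(n,t,round(d['score'],2),np.array(d['pixel']).round(),atz(p,d['pixel'],z))
a=cv2.resize(ims[0][170:350,60:260],(400,360),interpolation=cv2.INTER_CUBIC);b=cv2.resize(ims[1][100:280,60:260],(400,360),interpolation=cv2.INTER_CUBIC)
cv2.imwrite('pics/v.png',np.hstack([a,b]))
s=monitor.read_state(); print(s['clock'],s['eef_pos'],s['ee_rot'],s['finger_gap'],s['finger_force'])
```

```text
12.3667 [0.5237 0.2889 0.2433] [[-0.0062  1.     -0.0019]
 [ 1.      0.0062  0.001 ]
 [ 0.001  -0.0019 -1.    ]] 0.15920020303488086 19.999685694929212
side sampler_grip 0.95 [204. 155.] [0.5128 0.3539 0.241 ]
side sampler_grip 0.72 [256. 242.] [0.2933 0.3721 0.241 ]
side sampler_grip 0.65 [189. 176.] [0.5195 0.2934 0.241 ]
side sampler_window 0.77 [214. 178.] [0.5169 0.2965 0.183 ]
side sampler_window 0.73 [229. 157.] [0.5155 0.3555 0.183 ]
side sampler_window 0.7 [289. 244.] [0.2832 0.3822 0.183 ]
side lens 0.97 [238. 135.] [0.5299 0.3971 0.18  ]
side knob_center 0.46 [162. 262.] [ 0.5508 -0.0507  0.148 ]
top sampler_grip 0.73 [139. 183.] [0.6359 0.2164 0.241 ]
top sampler_window 0.63 [145. 191.] [0.6378 0.2064 0.183 ]
top lens 0.91 [189. 113.] [0.5182 0.3976 0.18  ]
top knob_center 0.56 [191. 293.] [ 0.5332 -0.0538  0.148 ]
12.8667 [0.527  0.2841 0.2438] [[ 0.0024  1.      0.0001]
 [ 1.     -0.0024 -0.0004]
 [-0.0004  0.0001 -1.    ]] 0.16339137983020835 19.999920087866485
```

View pics/v.png

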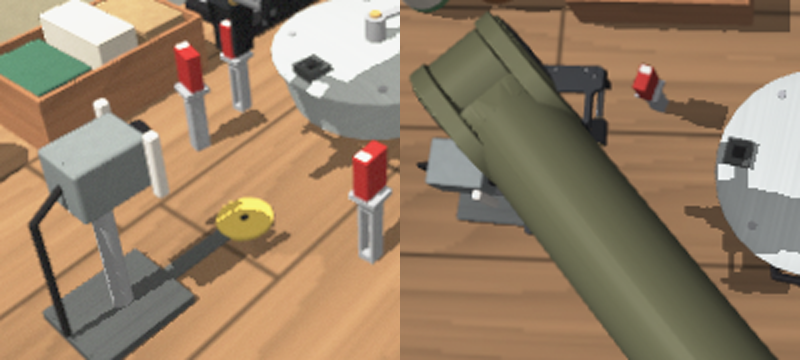

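Side crop: the sampler hangs upright in the gripper at (90,240), window towards the camera and short of the disc centre. Moving the last 12 mm and settling.

>>> drive_tool --increments '[0,0,0,0.3,0,0,5,0,0,0,0.7,0,0,5,0,0,0,1.1,0,0,5,0,0,0,1.2,0,0,5,0,0,0,1.2,0,0,5,0,0,0,1.2,0,0,5,0,0,0,1.2,0,0,5,0,0,0,1.2,0,0,5,0,0,0,1.2,0,0,5,0,0,0,1.2,0,0,5]'

```text
clock: 13.7
eef_pos: [0.5265, 0.2969, 0.2439]
ee_rot: [[0.001, 1.0, -0.0], [1.0, -0.001, -0.0], [-0.0, -0.0, -1.0]]
wrist_force: [0.3, 0.2, -1.1]
finger_gap: 0.162
finger_force: 20.0
```

Run:
```python
from h import *
np.set_printoptions(precision=4,suppress=True)
p=cams.camera('side'); f=p['frame']
s=monitor.read_state(); print(s['clock'],s['eef_pos'],s['qvel'],s['finger_force'],s['wrist_force'])
e=s['eef_pos']
P=dict(win=[e[0],e[1]+.007,.18],grip=[e[0],e[1],.238],bot=[e[0],e[1]+.007,.151],view=[.527,.303,.18])
q={k:proj(p,v) for k,v in P.items()}; print(q)
b=f[170:320,90:290].copy(); b=cv2.resize(b,(800,600),interpolation=cv2.INTER_CUBIC)
for k,c in zip(['win','grip','bot'],[(0,255,0),(255,0,0),(0,255,255)]): cv2.circle(b,(int((q[k][1]-90)*4+2),int((q[k][0]-170)*4+2)),4,c,1)
cv2.imwrite('pics/v2.png',b)
```

```text
13.75 [0.5265 0.297  0.2439] [-0.002  -0.0012  0.0001  0.0006 -0.0008  0.0012  0.0002] 19.9998517613858 [-0.2246  0.3228 -0.2048]
{'win': [np.float64(215.57095847766854), np.float64(172.56938989808668)], 'grip': [np.float64(190.0495107708517), np.float64(172.222241071101)], 'bot': [np.float64(226.92971654714185), np.float64(173.96523902638515)], 'view': [np.float64(215.26344177274635), np.float64(172.74645362285855)]}
```

View pics/v2.png

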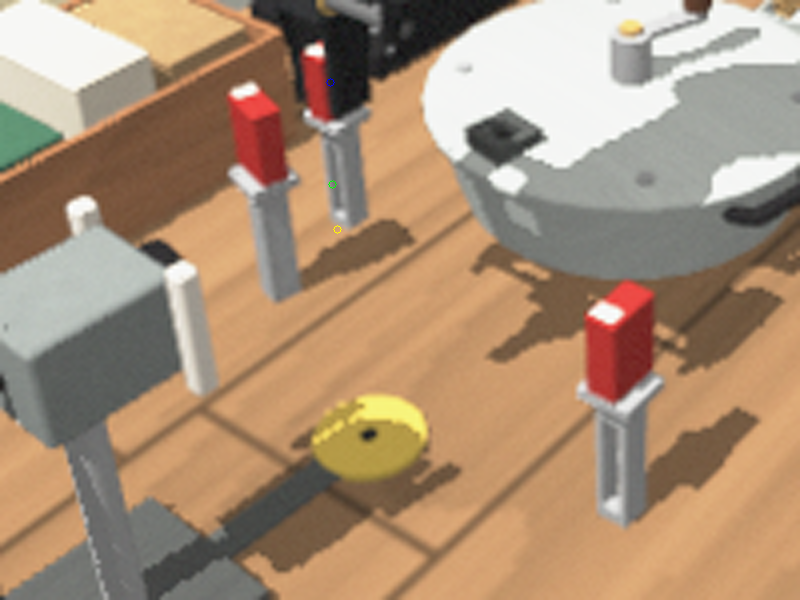

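The picture shows the window at (338,175), within a few mm of the projected viewing point. The sampler is upright and facing the lens, and it is clear of the stand. Handing in.

```bash
python3 -c "
from station import r
print(r.hand_in())"
```

```text
the job is handed in; nothing more can be done
None
```

The job is handed in, though the hand-in returned no verdict. I turned the crank one full turn clockwise, ending about 7° past its start (within tolerance). The sampler is held still and upright at the viewing point with its window facing the lens, within a few millimetres by the last picture.

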